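Lay up two display controllers in their assembly nests

TASK

Lay up the two controllers in their assembly nests, ready for screwing together. First the long one: put the long circuit board in the long nest, the spacer frame on the board, and the long display on the frame; then the short one: the short circuit board in the short nest and the short display straight on top of it. Everything lies face up and flat, lined up with its nest and with the layers below, and the tape roll, the solder reel and the parts bin stay where they are.

Things in the scene. Friction and masses are not known exactly. Their poses are not given: they have to be found in the camera images.
- long_nest: Nest for the long unit: fixed aluminium plate 124 (x) x 74 (y) x 6 mm, dark rubber inlay, an L-shaped steel lug 5 mm high at each corner; between the lugs a 114 x 64 mm place (7 mm to spare round a 100 x 50 mm part); mid-sides open. Origin: centre of its underside; x along its length, y across, z up; parts rest on the plate top at z = 6 mm.
- short_nest: Assembly nest for the short unit: as the long nest but 90 (x) x 74 (y) x 6 mm, with an 80 x 64 mm place between the lugs for 66 x 50 mm parts. Origin: centre of its underside; x along its length, y across, z up; parts rest at z = 6 mm.
- long_board: Long circuit board, 100 (x) x 50 (y) mm: green board on grey tray, 10 mm thick; two black header strips 84 x 8 mm, 36 mm apart, rise to z = 18 mm, where the next layer rests. About 0.12 kg. Origin: centre of underside; x along length, y across, z up. Alike turned half round: either will do. Starts flat, face up, on the bench. Grip across the 50 mm width at mid-length (the lowest 10 mm).
- spacer_frame: Black plastic spacer frame, a rectangular ring 100 (x) x 50 (y) x 10 mm, 13 mm wide bars round an open window of 74 x 24 mm. About 0.05 kg. Origin: centre of underside; x along length, y across, z up. Alike turned half round: either will do. Starts flat, face up, on the bench. Grip across the 50 mm width at mid-length (over the outside, 10 mm high).
- long_display: Long display module, 100 (x) x 50 (y) x 12 mm: green board 4 mm thick showing at both ends, black bezel and a blue screen 70 x 26 mm on top. About 0.11 kg. Origin: centre of underside; x along length, y across, z up. Alike turned half round: either will do. Starts flat, face up, on the bench. Grip across the 50 mm width at mid-length (12 mm high).
- short_board: Short circuit board, like the long one but 66 (x) x 50 (y) mm: 10 mm thick body, two black header strips 50 mm long rising to 18 mm, where the next layer rests. About 0.08 kg. Origin: centre of underside; x along length, y across, z up. Alike turned half round: either will do. Starts flat, face up, on the bench. Grip across the 50 mm width at mid-length (the lowest 10 mm).
- short_display: Short display module, like the long one but 66 (x) x 50 (y) x 12 mm with a blue screen 36 x 26 mm. About 0.075 kg. Origin: centre of underside; x along length, y across, z up. Alike turned half round: either will do. Starts flat, face up, on the bench. Grip across the 50 mm width at mid-length (12 mm high).
- tape_roll: Bystander: roll of grey tape lying flat, 84 mm across, 52 mm hole, 24 mm high. Loose. Origin: centre of its underside, z up.
- solder_reel: Bystander: solder reel standing on its flange, 54 mm across, 36 mm high, red flanges. Loose. Origin: centre of its underside, z up.
- parts_bin: Bystander: open blue parts bin with brass pins in it, 85 (x) x 60 (y) x 38 mm. Loose. Origin: centre of its underside, z up.
There are look-alikes about, which are no part of the job. Leave any pink or red look-alike of the spacer_frame alone.

How it is judged:
By the outcome, as a careful person would: the job done as asked, in the order asked, and still so for the second after the job is handed in, with the robot touching nothing.
It also fails if it takes over 115 s, if anything falls off the work surface, if the arm or the gripper's body presses on something with over 40 N, if the wrist force passes 120 N, or if a joint passes its speed limit or range.

ROBOT

A 6-joint arm with a two-finger parallel gripper is mounted at the origin on the work surface. World frame = base frame: x ahead of the robot, y to its left, z up, the work surface at z = 0. Lengths are in m, angles in degrees, forces in N, time in s.
With the tool pointing down it reaches from about 0.275 to 0.825 m from the base axis. Payload 5.2 kg.
Tool frame: the origin (TCP) lies on the mounting face of the last link; the fingertips stand 186 mm ahead of it and the grasp point (between the pads) lies 167 mm ahead of it (env.grip_depth is the distance from the TCP to the grasp point, in m); z points along the fingers, y is the line along which they close (so a half turn about z gives the same grasp; the last joint's range is limited). The gripper opens to 93 mm and grips with 3 to 60 N. Pads are 15 mm wide; open, the fingers measure 128 mm over their backs; the gripper's body (75 mm by 188 mm) begins 65 mm behind the grasp point.
Start: joints at [61.834, 14.817, 87.949, -0, 77.235, -11.62], TCP at [0.157, 0.527, 0.405] pointing down, gripper open.
Joint ranges: [-179.93, 179.93], [-52.35, 119.4], [10.71, 147.94], [-69.91, 249.91], [12.55, 155.21], [-178.61, 178.61]. Speed limits (degrees/s): [147.25, 147.25, 180, 180, 180, 180].

INTERFACE

Orientations are given as a 3x3 rotation matrix whose columns are the frame's x, y, z axes.
In Python, from plant import readout, viewer, ticket, env gives the robot as it stands.
- The arm moves only by the shell command python3 -m jog 'ROWS' [OPENING] [FORCE]. ROWS is JSON, a list of rows, each a list of 6 numbers: the shift along the world's x, y, z in units of 40 mm (1.0 is 40 mm), then the turn, a rotation vector about the world's x, y, z in degrees. A call has 1 to 12 rows; each row is the pose to reach, as a shift and turn from the pose commanded when the call began; what a row does not reach only later rows make up. A row lasts 1/12 s, in which the tool goes at most 41.7 mm and 7.16 degrees, less where a joint would pass 70% of its speed; a pose out of reach is approached as far as the arm can. A call with a gripper value outside its range is refused whole. OPENING is the opening, from 0 (shut) to 1 (fully open), set as the call begins (- or left out, the last holds). The fingers move at their own pace and stop on an object; FORCE is the grip in N (left out, the last holds). Time passes only in rows, so rows that repeat a pose let the fingers close. It gives the time, the measured TCP pose, the force, the opening and the grip force at its end, in the units of the state.
- readout.sense(): the state, without advancing time (a new reading comes with each control period).
- viewer.snapshot(name): name is "side" or "top" or "wrist"; returns a dict with "pixels" (384x512x3 uint8, red, green, blue), "fx", "fy", "cx", "cy" (pixels), "R" (3x3) and "t" (3): a world point X has camera coordinates R X + t; the wrist camera has in their place "T_tool_cam" (4x4, takes a point from camera to tool coordinates, whose origin is the TCP and whose axes are the flange's). Camera axes: x right, y down, z forward; pixel columns grow to the right and rows downward; lengths in m; the calibration is good to about 2 mm. A picture is of the moment at which its call begins: read the wrist's pose just before it. There is no depth.
- ticket.sign_off(): hands the job in; it is judged then, once.
The state is a dict: "clock": time; "joint_positions": joint angles; "dq": joint speeds; "effort": joint torques, N m; "eef_pos": TCP position; "orientation": TCP orientation; "wrist_force": force on the tool from outside, world axes, zero at the start; "torque": the same for the moment, N m; "gripper_width": finger opening in m; "grip_force": force on a finger pad.
Only numpy, scipy, OpenCV 4.12 (cv2) and the standard library are available. Lean on these libraries where they do the work, as an engineer would, in place of code of your own. Each camera call takes 0.05 s, during which the arm holds its last target. There are 200 camera calls.

## Working session

There is one attempt and no reset: what is moved stays moved. The work goes in short steps, Python scripts to look and compute and a shell command to move; the robot and the scene stay as the last step left them, time stands still between calls to the robot, and variables do not carry over. Pictures are saved under pics/ and viewed, at most 19 in all, crops included, and the job is handed in when it is done.

```bash
ls; mkdir -p pics
python3 - <<'E'
from plant import readout, viewer, ticket, env
import cv2
for n in("top","side"):
    s=viewer.snapshot(n); cv2.imwrite(f"pics/{n}0.png",s["pixels"][:,:,::-1])
    print(n,s["fx"],s["fy"],s["cx"],s["cy"],s["R"],s["t"])
r=readout.sense();print(r)
E
```

```text
pics
top 431.0347345889487 431.0347345889487 257.3704435538783 189.05141437805761 [[ 6.38648559e-04 -9.99968159e-01 -7.95442799e-03]
 [-9.85863897e-01  7.03139641e-04 -1.67546656e-01]
 [ 1.67546914e-01  7.94898681e-03 -9.85832057e-01]] [-0.09724683  0.51048906  1.33108715]
side 357.3041447461797 357.3041447461797 255.92221176170543 193.0365874951372 [[ 0.88717485 -0.46110218  0.01748047]
 [-0.31568306 -0.63414243 -0.70583821]
 [ 0.33654864  0.62068363 -0.70815736]] [-0.47482732  0.12889782  0.97532788]
{'clock': 0.1, 'joint_positions': array([ 6.18316747e+01,  1.48559959e+01,  8.80025456e+01, -5.21401056e-04,
        7.72354947e+01, -1.16211059e+01]), 'dq': array([ 0.1160611 , -0.14428247, -0.22405483, -0.01970189,  0.01562455,
        0.08318183]), 'effort': array([ 2.40955160e-03, -4.38209689e+01, -2.84647000e+01,  7.22453976e-02,
        3.60810407e-02, -1.59892340e-05]), 'eef_pos': array([0.15654947, 0.52706229, 0.40400787]), 'orientation': array([[-9.58585794e-01,  2.84802893e-01, -7.66945371e-04],
       [ 2.84803744e-01,  9.58584750e-01, -1.45104874e-03],
       [ 3.21919257e-04, -1.60938362e-03, -9.99998653e-01]]), 'wrist_force': array([-0.30221375,  0.02325358, -0.46423368]), 'torque': array([ 0.02752974,  0.0066108 , -0.03043937]), 'grip_force': 0.0, 'gripper_width': 0.09285665542591448}
```

View pics/top0.png

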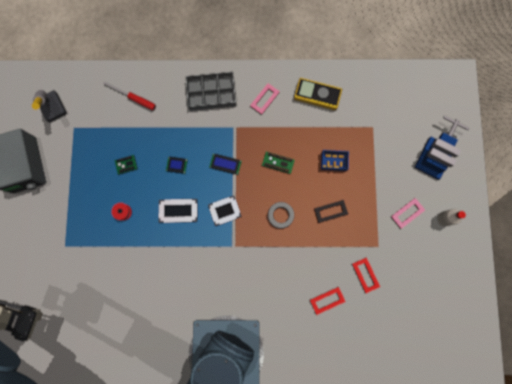

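View pics/side0.png

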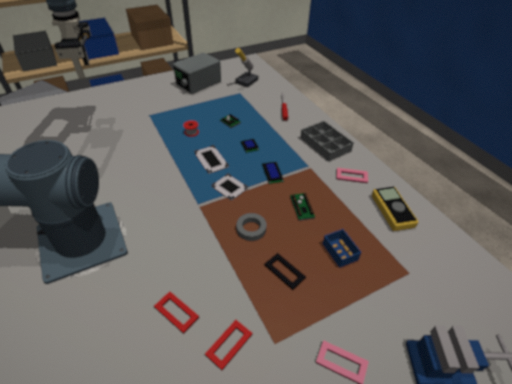

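The top view shows, in pixels: long nest (178,211), short nest (225,211), short board (125,164), short display (177,165), long display (226,163), long board (278,162), black frame (331,211), bin (334,161), tape (281,215) and reel (121,212). The side view agrees. The pink and red frames are outside the mats.

```bash
cat > h.py <<'E'
import numpy as np, cv2
from plant import readout, viewer, env
np.set_printoptions(precision=4,suppress=True)
def cam(name):
    st=readout.sense(); s=viewer.snapshot(name)
    if "T_tool_cam" in s:
        T=np.eye(4);T[:3,:3]=st["orientation"];T[:3,3]=st["eef_pos"];T=T@np.array(s["T_tool_cam"])
        Rw,c=T[:3,:3],T[:3,3]
    else:
        Rw=np.array(s["R"]).T;c=-Rw@np.array(s["t"])
    return s,Rw,c
def ray(s,Rw,c,px,z):
    px=np.atleast_2d(px).astype(float)
    d=np.c_[(px[:,0]-s["cx"])/s["fx"],(px[:,1]-s["cy"])/s["fy"],np.ones(len(px))]@Rw.T
    return (c+d*((z-c[2])/d[:,2])[:,None])[:,:2]
def rect(pts):
    """centre, yaw of long side (deg, -90..90), long, short (mm)"""
    (x,y),(w,h),a=cv2.minAreaRect((pts*1000).astype(np.float32))
    if w<h: w,h,a=h,w,a+90
    a=(a+90)%180-90
    return np.round([x,y,a,w,h],1)
def matmask(im,dist=40):
    """pixels unlike the two mats' colours, within the mats"""
    hsv=cv2.cvtColor(im,cv2.COLOR_RGB2HSV)
    H,S,V=[hsv[...,i].astype(int) for i in range(3)]
    return hsv
E
python3 - <<'E'
from h import *
s,R,c=cam("top"); im=s["pixels"].astype(int)
B=np.median(im[180:195,90:225].reshape(-1,3),0);O=np.median(im[180:195,245:365].reshape(-1,3),0);print(B,O)
roi=np.zeros(im.shape[:2],bool);roi[132:243,76:228]=1;roi2=np.zeros_like(roi);roi2[132:243,241:372]=1
m=(roi&(abs(im-B).sum(2)>45))|(roi2&(abs(im-O).sum(2)>60))
cs,_=cv2.findContours(m.astype(np.uint8),cv2.RETR_EXTERNAL,cv2.CHAIN_APPROX_NONE)
for k in cs:
    if cv2.contourArea(k)>60: print(k.reshape(-1,2).mean(0),rect(ray(s,R,c,k.reshape(-1,2),.01)))
s=viewer.snapshot("wrist");print(s["fx"],s["cx"],s["cy"],np.array(s["T_tool_cam"]));cv2.imwrite("pics/w0.png",s["pixels"][:,:,::-1])
E
```

```text
[ 45.  94. 132.] [149.  96.  69.]
[279.7867 215.5333] [ 430.5 -169.   -56.5   90.9   80.6]
[120.9492 211.4746] [441.5 343.6 -86.7  68.2  66.1]
[330.2644 211.2759] [ 443.1 -333.   -73.6  105.3   52.6]
[177.5169 210.3644] [446.5 162.1 -88.6 126.9  82.3]
[219.3636 222.6883] [418.4  31.8   0.7 148.9  61.7]
[176.0938 164.875 ] [597.6 170.5  82.2  66.7  56.5]
[125.5588 164.4853] [599.1 338.4 -73.5  73.1  58.4]
[219.2951 162.8689] [605.6  27.6  77.2  62.7  55.5]
[277.2941 162.6588] [ 604.5 -163.    73.6  101.2   57.1]
[333.1895 161.2211] [ 609.1 -346.1   88.    98.9   80.8]
280.5501728185472 256.6258964304212 192.44187858119994 [[-0.     -0.9667 -0.2559  0.0714]
 [ 1.     -0.0001  0.     -0.0008]
 [-0.     -0.2559  0.9667  0.0191]
 [ 0.      0.      0.      1.    ]]
```

View pics/w0.png

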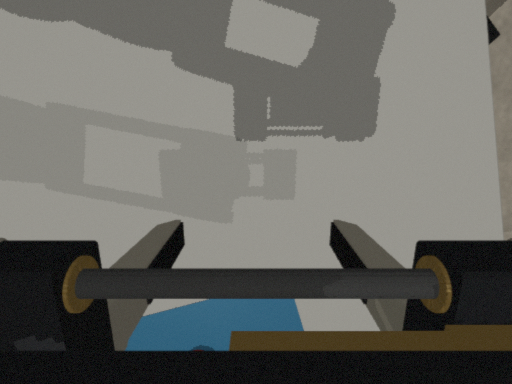

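The wrist view sees the area between the fingers, with image up along tool +x. I'll move over the two nests with the tool's y axis along world x.

```bash
python3 -m jog '[[7.2,-10.4,0,0,0,-73.5],[7.2,-10.4,0,0,0,-73.5],[7.2,-10.4,0,0,0,-73.5],[7.2,-10.4,0,0,0,-73.5],[7.2,-10.4,0,0,0,-73.5],[7.2,-10.4,0,0,0,-73.5],[7.2,-10.4,0,0,0,-73.5],[7.2,-10.4,0,0,0,-73.5],[7.2,-10.4,0,0,0,-73.5],[7.2,-10.4,0,0,0,-73.5],[7.2,-10.4,0,0,0,-73.5],[7.2,-10.4,0,0,0,-73.5]]' 1
```

```text
clock: 1.2
eef_pos: [0.4418, 0.1141, 0.4049]
orientation: [[0.003, 1.0, 0.0], [1.0, -0.003, 0.0], [0.0, 0.0, -1.0]]
wrist_force: [0.1, 1.2, -0.3]
gripper_width: 0.0928
grip_force: 0.0
```

```bash
python3 -m jog '[[0,0,0,0,0,0],[0,0,0,0,0,0]]'
python3 - <<'E'
from h import *
s,R,c=cam("wrist");np.savez("w1.npz",im=s["pixels"],R=R,c=c)
cv2.imwrite("pics/w1.png",s["pixels"][:,:,::-1])
E
```

```text
clock: 1.37
eef_pos: [0.4422, 0.1142, 0.4044]
orientation: [[0.006, 1.0, -0.001], [1.0, -0.006, 0.0], [0.0, -0.001, -1.0]]
wrist_force: [-0.9, -0.9, 0.1]
gripper_width: 0.093
grip_force: 0.0
```

View pics/w1.png

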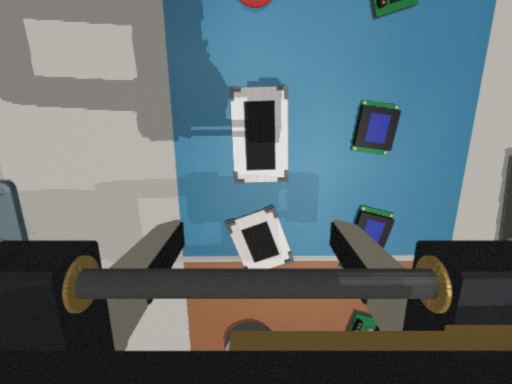

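The long nest is at (259,134), the short nest at (260,240) and turned, the short display at (377,127) and the long display at (373,230).

```bash
cat >> h.py <<'E'
def blob(im,px,mat,close=5):
    """outline of the non-mat region holding pixel px; mat 'b' or 'o'"""
    h=cv2.cvtColor(cv2.GaussianBlur(im,(3,3),0),cv2.COLOR_RGB2HSV)
    H,S,V=[h[...,i].astype(int) for i in range(3)]
    m=(abs(H-103)<9)&(S>120)&(V>35) if mat=='b' else ((H<16)|(H>172))&(S>85)&(V>45)
    if mat=='b': m&=~((H>112))
    m=cv2.morphologyEx((~m).astype(np.uint8),cv2.MORPH_OPEN,np.ones((3,3)))
    m=cv2.morphologyEx(m,cv2.MORPH_CLOSE,np.ones((close,close)))
    n,l,_,_=cv2.connectedComponentsWithStats(m)
    k=l[px[1],px[0]]
    cs,_=cv2.findContours((l==k).astype(np.uint8)*(k>0),cv2.RETR_EXTERNAL,cv2.CHAIN_APPROX_NONE)
    return max(cs,key=cv2.contourArea).reshape(-1,2)
E
python3 - <<'E'
from h import *
f=np.load("w1.npz");im=f["im"];s=dict(fx=280.55,fy=280.55,cx=256.63,cy=192.44)
hsv=cv2.cvtColor(im,cv2.COLOR_RGB2HSV)
for p in [(330,130),(200,230),(205,130),(270,97),(378,127),(366,128),(380,106),(120+120,130)]: print(p,hsv[p[1],p[0]])
v=im.copy()
for n,p,z in [("LN",(259,134),.006),("SN",(260,240),.006),("SD",(377,127),.008),("LD",(373,230),.008)]:
    k=blob(im,p,'b');print(n,len(k),rect(ray(s,f["R"],f["c"],k,z)))
    cv2.drawContours(v,[k.reshape(-1,1,2)],-1,(255,0,0),1)
cv2.imwrite("pics/w1b.png",cv2.resize(v[70:290,160:430],None,fx=2.5,fy=2.5,interpolation=0)[:,:,::-1])
E
```

```text
(330, 130) [100 114 175]
(200, 230) [100 135 162]
(205, 130) [101 132 124]
(270, 97) [  9  10 173]
(378, 127) [117 155 160]
(366, 128) [116  33  62]
(380, 106) [ 69 150 121]
(240, 130) [ 50   4 211]
LN 2861 [438.4  34.1  -0.3 870.8 571.7]
SN 2861 [438.4  34.1  -0.3 870.8 571.7]
SD 2861 [438.4  34.9  -0.3 866.2 568.7]
LD 2861 [438.4  34.9  -0.3 866.2 568.7]
```

View pics/w1b.png

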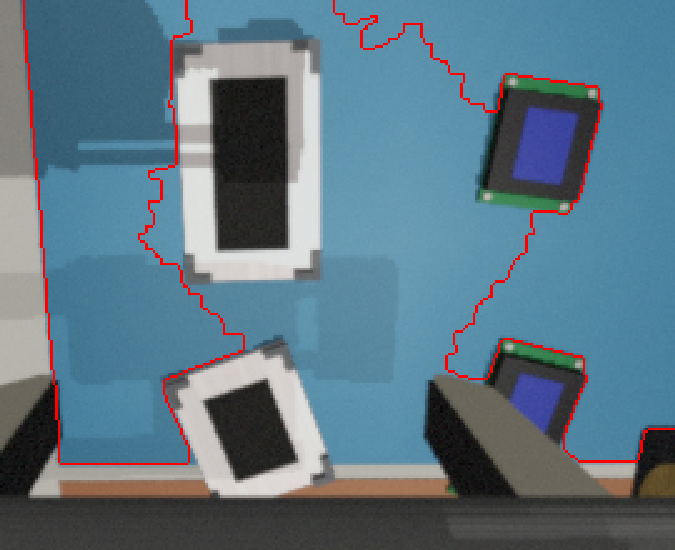

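The mat's saturation threshold is too strict, so the outlines leak. I'll lower it and also use the dark inlays (centres near (259,134) and (260,241)) for the nests.

```bash
sed -i 's/(S>120)/(S>75)/; s/V>35/V>45/' h.py
cat >> h.py <<'E'
def dark(im,px,vmax=60):
    m=(im.max(2)<vmax).astype(np.uint8); n,l=cv2.connectedComponents(m); k=l[px[1],px[0]]
    cs,_=cv2.findContours((l==k).astype(np.uint8)*(k>0),cv2.RETR_EXTERNAL,cv2.CHAIN_APPROX_NONE)
    return max(cs,key=cv2.contourArea).reshape(-1,2)
E
python3 - <<'E'
from h import *
f=np.load("w1.npz");im=f["im"];s=dict(fx=280.55,fy=280.55,cx=256.63,cy=192.44)
for n,p,z in [("LN",(259,134),.006),("SN",(260,240),.006),("SD",(377,127),.008)]:
    k=blob(im,p,'b');print(n,len(k),rect(ray(s,f["R"],f["c"],k,z)))
for p in [(259,134),(260,240)]: print(rect(ray(s,f["R"],f["c"],dark(im,p),.006)))
E
```

```text
LN 300 [445.1 161.3 -88.7 126.1  75.8]
SN 2391 [438.4  34.1  -0.3 870.8 571.7]
SD 173 [596.6 171.3  82.2  66.9  52.8]
[445.5 161.9 -88.1  87.7  37.9]
[445.4   8.9 -70.5  53.   36.9]
```

```bash
python3 -m jog '[[4.05,-6.9,-2,0,0,-16],[4.05,-6.9,-2,0,0,-16],[4.05,-6.9,-2,0,0,-16],[4.05,-6.9,-2,0,0,-16],[4.05,-6.9,-2,0,0,-16],[4.05,-6.9,-2,0,0,-16],[4.05,-6.9,-2,0,0,-16],[4.05,-6.9,-2,0,0,-16],[4.05,-6.9,-2,0,0,-16],[4.05,-6.9,-2,0,0,-16],[4.05,-6.9,-2,0,0,-16]]'
python3 - <<'E'
from h import *
s,R,c=cam("wrist");np.savez("w2.npz",im=s["pixels"],R=R,c=c)
k=blob(s["pixels"],(256,170),'o');v=s["pixels"].copy();cv2.drawContours(v,[k.reshape(-1,1,2)],-1,(255,0,0),1)
cv2.imwrite("pics/w2.png",v[:,:,::-1])
print(len(k),k.mean(0),rect(ray(s,R,c,k,.010)))
E
```

```text
clock: 2.33
eef_pos: [0.603, -0.1577, 0.3245]
orientation: [[0.275, 0.962, -0.001], [0.962, -0.275, 0.001], [0.001, -0.002, -1.0]]
wrist_force: [0.2, 0.7, 0.7]
gripper_width: 0.0931
grip_force: 0.0
271 [261.321  189.4908] [ 604.8 -165.9   73.7  103.1   52.3]
```

View pics/w2.png

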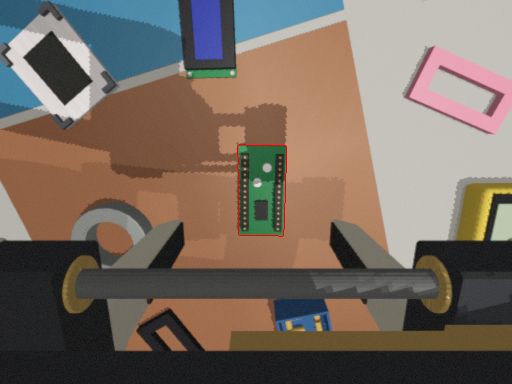

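The long board is at px (261,189), cleanly outlined: (604.8,-165.9), yaw 73.7°. Descending to grasp.

```bash
python3 -m jog '[[0.045,-0.2,-0.9,0,0,-0.3],[0.045,-0.2,-1.8,0,0,-0.3],[0.045,-0.2,-2.6,0,0,-0.3],[0.045,-0.2,-3.1,0,0,-0.3],[0.045,-0.2,-3.39,0,0,-0.3],[0.045,-0.2,-3.39,0,0,-0.3],[0.045,-0.2,-3.39,0,0,-0.3]]' 1 && python3 -m jog '[[0,0,0,0,0,0],[0,0,0,0,0,0],[0,0,0,0,0,0],[0,0,0,0,0,0],[0,0,0,0,0,0],[0,0,0,0,0,0]]' 0.45 20
python3 - <<'E'
from h import *
f=np.load("w2.npz");s=dict(fx=280.55,fy=280.55,cx=256.63,cy=192.44)
print(rect(ray(s,f["R"],f["c"],dark(f["im"],(56,68)),.006)), rect(ray(s,f["R"],f["c"],blob(f["im"],(20,75),'b'),.006)))
E
```

```text
clock: 2.97
eef_pos: [0.6053, -0.1666, 0.1902]
orientation: [[0.28, 0.96, 0.001], [0.96, -0.28, -0.0], [-0.0, 0.001, -1.0]]
wrist_force: [0.2, -0.3, 0.8]
gripper_width: 0.093
grip_force: 0.0
clock: 3.47
eef_pos: [0.605, -0.168, 0.1894]
orientation: [[0.282, 0.96, 0.0], [0.96, -0.282, -0.0], [-0.0, 0.0, -1.0]]
wrist_force: [-0.3, 0.5, -0.1]
gripper_width: 0.0574
grip_force: 0.0
[445.    9.7 -70.2  55.   38.6] [ 586.4 -203.1  -15.9  686.7  451.2]
```

```bash
python3 -m jog '[[0,0,0,0,0,0],[0,0,0,0,0,0],[0,0,0,0,0,0],[0,0,0.5,0,0,0],[0,0,1.2,0,0,0],[0,0,2,0,0,0],[0,0,2,0,0,0]]' 0.3 25; python3 -m jog '[[-4,8.2,0,0,0,17.8],[-4,8.2,0,0,0,17.8],[-4,8.2,0,0,0,17.8],[-4,8.2,0,0,0,17.8],[-4,8.2,0,0,0,17.8],[-4,8.2,0,0,0,17.8],[-4,8.2,0,0,0,17.8],[-4,8.2,0,0,0,17.8],[-4,8.2,0,0,0,17.8],[-4,8.2,0,0,0,17.8],[-4,8.2,0,0,0,17.8],[-4,8.2,0,0,0,17.8]]'
python3 - <<'E'
from h import *
s,R,c=cam("wrist");np.savez("w3.npz",im=s["pixels"],R=R,c=c)
cv2.imwrite("pics/w3.png",s["pixels"][:,:,::-1])
E
```

```text
clock: 4.05
eef_pos: [0.6069, -0.1686, 0.2753]
orientation: [[0.281, 0.96, 0.009], [0.96, -0.281, -0.004], [-0.002, 0.01, -1.0]]
wrist_force: [1.8, -0.5, -0.3]
gripper_width: 0.0497
grip_force: 25.0
clock: 5.05
eef_pos: [0.4452, 0.16, 0.269]
orientation: [[-0.026, 1.0, 0.0], [1.0, 0.026, -0.0], [-0.0, 0.0, -1.0]]
wrist_force: [0.2, 0.0, -0.9]
gripper_width: 0.0492
grip_force: 25.0
```

View pics/w3.png

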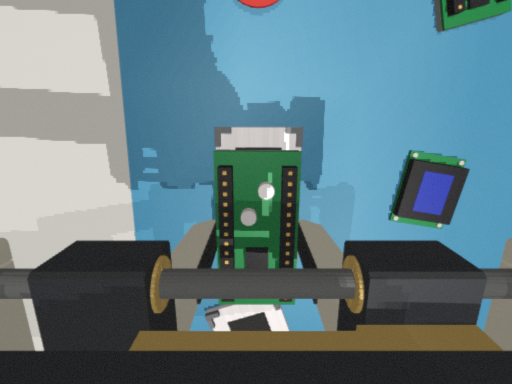

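The board hangs square in the gripper, with its top corners at about (216,149) and (300,149) and its near edge at about row 303. Computing its offset from the TCP.

Run:
```python
from h import *
f=np.load("w3.npz");im=f["im"];s=dict(fx=280.55,fy=280.55,cx=256.63,cy=192.44)
h=cv2.cvtColor(im,cv2.COLOR_RGB2HSV);m=((h[...,0]>50)&(h[...,0]<85)&(h[...,1]>110)).astype(np.uint8);m[:,:200]=0;m[:,320:]=0;m[:100]=0
ys,xs=np.where(m);print(xs.min(),xs.max(),ys.min(),ys.max())
for c in range(225,300,12): 
    y=np.where(m[:,c])[0]; print(c,y.min() if len(y) else 0,y.max() if len(y) else 0)
top=np.array([[xs[ys==r].min(),r] for r in (160,180,200,215)]+[[xs[ys==r].max(),r] for r in (160,180,200,215)])
z=.269-.1794
print(ray(s,f["R"],f["c"],top,z)*1000)
print(ray(s,f["R"],f["c"],[[258,ys.min()-.5],[256,ys.max()+.5]],z)*1000)
```

```text
213 301 151 304
225 151 303
237 151 303
249 151 303
261 151 303
273 151 303
285 151 304
297 151 247
[[418.7375 206.2437]
 [418.5904 194.5148]
 [419.0324 182.3554]
 [419.5259 172.9319]
 [468.0197 207.5364]
 [468.2084 195.8136]
 [468.4042 183.6449]
 [468.4052 174.2064]]
[[443.7993 212.322 ]
 [445.2708 111.0821]]
```

```bash
python3 -m jog '[[0.045,0,-0.7,0,0,0],[0.045,0,-1.2,0,0,0],[0.045,0,-1.5,0,0,0],[0.045,0,-1.7,0,0,0],[0.045,0,-1.8,0,0,0],[0.045,0,-1.8,0,0,0],[0.045,0,-1.83,0,0,0],[0.045,0,-1.83,0,0,0]]'
```

```text
clock: 5.77
eef_pos: [0.4474, 0.1599, 0.1965]
orientation: [[-0.025, 1.0, 0.001], [1.0, 0.025, 0.0], [0.0, 0.001, -1.0]]
wrist_force: [0.1, 0.5, -2.0]
gripper_width: 0.0498
grip_force: 25.0
```

```bash
python3 -m jog '[[0,0,-0.02,0,0,0],[0,0,-0.02,0,0,0]]'; python3 -m jog '[[0,0,-0.02,0,0,0],[0,0,-0.02,0,0,0],[0,0,-0.02,0,0,0],[0,0,-0.02,0,0,0],[0,0,0.5,0,0,0],[0,0,1.3,0,0,0],[0,0,2.2,0,0,0],[0,0,3.2,0,0,0],[0,0,3.2,0,0,0],[0,0,3.2,0,0,0]]' 0.8;  python3 - <<'E'
from h import *
s,R,c=cam("wrist");np.savez("w4.npz",im=s["pixels"],R=R,c=c)
cv2.imwrite("pics/w4.png",s["pixels"][:,:,::-1])
E
```

```text
clock: 5.93
eef_pos: [0.447, 0.1602, 0.1957]
orientation: [[-0.025, 1.0, 0.001], [1.0, 0.025, 0.0], [0.0, 0.001, -1.0]]
wrist_force: [0.5, 0.2, -2.3]
gripper_width: 0.0498
grip_force: 25.0
clock: 6.77
eef_pos: [0.4476, 0.1603, 0.3257]
orientation: [[-0.026, 1.0, 0.006], [1.0, 0.026, 0.001], [0.001, 0.006, -1.0]]
wrist_force: [-0.4, -0.2, -0.7]
gripper_width: 0.0745
grip_force: 0.0
```

View pics/w4.png

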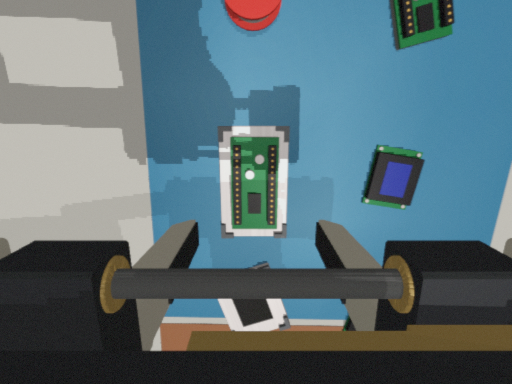

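The board sits between the lugs, spanning px (230–279, 137–230) in a nest spanning (218–290, 127–238). Measuring both.

```bash
cat >> h.py <<'E'
def green(im,box):
    x0,y0,x1,y1=box; h=cv2.cvtColor(im,cv2.COLOR_RGB2HSV)
    m=((h[...,0]>50)&(h[...,0]<85)&(h[...,1]>90)); b=np.zeros_like(m); b[y0:y1,x0:x1]=1
    ys,xs=np.where(m&b); return np.c_[xs,ys]
E
python3 - <<'E'
from h import *
f=np.load("w4.npz");im=f["im"];s=dict(fx=280.55,fy=280.55,cx=256.63,cy=192.44)
R,c=f["R"],f["c"]
print("nest",rect(ray(s,R,c,blob(im,(224,180),'b'),.006)))
print("board",rect(ray(s,R,c,green(im,(225,130,285,236)),.016)))
print("SD",rect(ray(s,R,c,blob(im,(395,180),'b'),.008)))
E
```

```text
nest [445.3 160.8 -88.7 126.   75.7]
board [445.9 163.1 -89.   98.   48.1]
SD [596.4 171.6  82.   66.7  54.3]
```

```bash
python3 -m jog '[[-0.1,-12.3,0,0,0,15],[-0.1,-12.3,0,0,0,15],[-0.1,-12.3,0,0,0,15],[-0.1,-12.3,0,0,0,15],[-0.1,-12.3,0,0,0,15],[-0.1,-12.3,0,0,0,15],[-0.1,-12.3,0,0,0,15],[-0.1,-12.3,0,0,0,15],[-0.1,-12.3,0,0,0,15],[-0.1,-12.3,0,0,0,15],[-0.1,-12.3,0,0,0,15],[-0.1,-12.3,0,0,0,15]]' 1;python3 -m jog '[[0,0,0,0,0,0],[0,0,0,0,0,0]]';  python3 - <<'E'
from h import *
s,R,c=cam("wrist");np.savez("w5.npz",im=s["pixels"],R=R,c=c)
im=s["pixels"]; m=(im.max(2)<70).astype(np.uint8)
n,l,st,ce=cv2.connectedComponentsWithStats(m)
for i in range(1,n):
    if st[i,4]>300:
        k=np.argwhere(l==i)[:,::-1]; print(st[i],rect(ray(s,R,c,k,.010)))
cv2.imwrite("pics/w5.png",im[:,:,::-1])
E
```

```text
clock: 7.82
eef_pos: [0.4419, -0.3286, 0.3208]
orientation: [[-0.283, 0.959, -0.003], [0.959, 0.283, 0.003], [0.004, -0.002, -1.0]]
wrist_force: [1.0, 0.4, 1.1]
gripper_width: 0.0928
grip_force: 0.0
clock: 7.98
eef_pos: [0.442, -0.3288, 0.3206]
orientation: [[-0.28, 0.96, -0.003], [0.96, 0.28, 0.003], [0.004, -0.002, -1.0]]
wrist_force: [0.0, -0.1, -0.8]
gripper_width: 0.093
grip_force: 0.0
[234 147  48  29 564] [ 433.6 -301.9   16.2   48.9   29.4]
[236 182  34  54 662] [ 443.4 -354.1  -74.8   60.9   36.6]
[368 201  65  44 696] [ 604.8 -330.    -3.9   59.4   48.2]
[    0   222   512   162 42288] [ 480.7 -474.8   16.3  667.3  223.5]
```

View pics/w5.png

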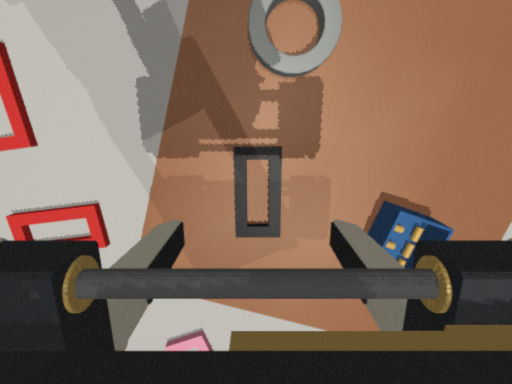

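The frame spans px (235–282, 147–237). I'll get its outline from saturation.

Run:
```python
from h import *
f=np.load("w5.npz");im=f["im"];s=dict(fx=280.55,fy=280.55,cx=256.63,cy=192.44);R,c=f["R"],f["c"]
h=cv2.cvtColor(im,cv2.COLOR_RGB2HSV); print(h[190,240],h[152,260],h[190,225],h[135,250],h[190,300])
m=((h[...,1]<75)&(h[...,2]<100)).astype(np.uint8);b=np.zeros_like(m);b[141:243,226:290]=1
ys,xs=np.where(cv2.morphologyEx(m*b,cv2.MORPH_OPEN,np.ones((3,3))));k=np.c_[xs,ys];print(k.min(0),k.max(0),rect(ray(s,R,c,k,.010)))
k=blob(im,(240,190),'o');print(len(k),rect(ray(s,R,c,k,.010)))
```

```text
[18 19 67] [ 0 13 38] [ 12 112 164] [ 12 117 129] [ 13 111 166]
[234 147] [281 236] [ 443.1 -335.3  -73.7   98.9   49.3]
266 [ 443.3 -335.3  -73.7   98.9   50. ]
```

```bash
python3 -m jog '[[0.06,-0.16,-0.9,0,0,0],[0.06,-0.16,-1.8,0,0,0],[0.06,-0.16,-2.5,0,0,0],[0.06,-0.16,-3,0,0,0],[0.06,-0.16,-3.29,0,0,0],[0.06,-0.16,-3.29,0,0,0],[0.06,-0.16,-3.29,0,0,0]]' && python3 -m jog '[[0,0,0,0,0,0],[0,0,0,0,0,0],[0,0,0,0,0,0],[0,0,0,0,0,0],[0,0,0,0,0,0],[0,0,0,0,0,0],[0,0,0,0,0,0],[0,0,0,0,0,0],[0,0,0.5,0,0,0],[0,0,1.2,0,0,0],[0,0,2,0,0,0],[0,0,2,0,0,0]]' 0.3 15
```

```text
clock: 8.62
eef_pos: [0.4452, -0.3314, 0.1907]
orientation: [[-0.285, 0.959, -0.002], [0.959, 0.285, 0.002], [0.003, -0.001, -1.0]]
wrist_force: [1.0, 0.0, 0.4]
gripper_width: 0.0933
grip_force: 0.0
clock: 9.62
eef_pos: [0.4467, -0.3348, 0.2772]
orientation: [[-0.283, 0.959, 0.006], [0.959, 0.283, -0.007], [-0.009, 0.004, -1.0]]
wrist_force: [0.2, -0.5, 0.5]
gripper_width: 0.0498
grip_force: 15.0
```

```bash
python3 -m jog '[[0.03,12.4,0,0,0,-15],[0.03,12.4,0,0,0,-15],[0.03,12.4,0,0,0,-15],[0.03,12.4,0,0,0,-15],[0.03,12.4,0,0,0,-15],[0.03,12.4,0,0,0,-15],[0.03,12.4,0,0,0,-15],[0.03,12.4,0,0,0,-15],[0.03,12.4,0,0,0,-15],[0.03,12.4,0,0,0,-15],[0.03,12.4,0,0,0,-15],[0.03,12.4,0,0,0,-15]]';python3 -m jog '[[0,0,0,0,0,0],[0,0,0,0,0,0]]';  python3 - <<'E'
from h import *
z=readout.sense()["eef_pos"][2]
s,R,c=cam("wrist");np.savez("w6.npz",im=s["pixels"],R=R,c=c,z=z)
im=s["pixels"]
cv2.imwrite("pics/w6.png",im[:,:,::-1])
E
```

```text
clock: 10.62
eef_pos: [0.4458, 0.165, 0.2713]
orientation: [[-0.026, 1.0, -0.0], [1.0, 0.026, 0.0], [0.0, -0.0, -1.0]]
wrist_force: [0.4, 0.5, -0.8]
gripper_width: 0.0495
grip_force: 15.0
clock: 10.78
eef_pos: [0.4458, 0.1647, 0.2711]
orientation: [[-0.03, 1.0, -0.001], [1.0, 0.03, -0.0], [-0.0, -0.001, -1.0]]
wrist_force: [0.0, -0.5, -0.4]
gripper_width: 0.0498
grip_force: 15.0
```

View pics/w6.png

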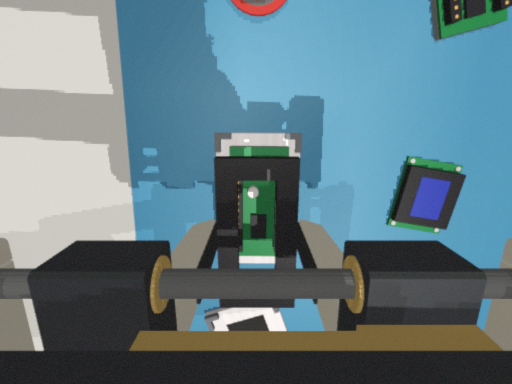

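The held frame's far edge is near row 156 and its near edge near row 306. Computing the shift to match the held board's measurement.

Run:
```python
from h import *
f=np.load("w6.npz");im=f["im"];s=dict(fx=280.55,fy=280.55,cx=256.63,cy=192.44);R,c,z=f["R"],f["c"],f["z"]-.1794
for col in (225,230,240,285,290,294): print(col,im[150:162,col].max(1),im[300:312,col].max(1))
print(ray(s,R,c,[[258,155.5],[258,156.5],[256,306],[256,307]],z)*1000)
m=im.max(2)
for r in (165,180,200,210): print(r,m[r,208:222],m[r,294:306])
```

```text
225 [206 206 205 205 204 196 106  37  35  49  51  51] [ 51  50  51  51  52  47  51  74 130 164 217 235]
230 [124 124 127 125 125 123  59  26  41  46  53  51] [ 49  50  50  52  48  53  51 100 188 228 232 231]
240 [119 118 120 121 120 110  60  32  44  50  54  55] [ 52  49  47  48  51  54  54 132 226 233 233 233]
285 [118 117 117 118 117 112  70  38  31  49  51  55] [ 56  56  56  56  54  54  56 106 190 196 197 196]
290 [199 199 198 200 201 194 132  48  31  48  52  47] [ 60  53  56  58  57  56  56 106 190 197 195 197]
294 [165 166 180 194 202 198 137  55  29  47  50  48] [117 135 137 137 135 137 143 167 194 197 195 197]
[[444.1211 214.1859]
 [444.1391 213.6149]
 [445.9353 114.645 ]
 [445.9581 113.878 ]]
165 [152 152 151 152 153 149  86  53  48  49  52  47  49  50] [ 51  51  53  49  45  68 133 142 146 144 143 144]
180 [147 145 148 146 146 146 112  65  52  45  45  50  46  44] [ 48  39  49  44  55 115 154 163 161 147 144 143]
200 [185 184 185 186 182 141 121  79  49  44  39  39  41  42] [ 43  38  36  39 102 176 187 188 189 189 187 189]
210 [183 186 186 184 184 172 136 106  60  33  36  29  33  31] [ 35  23  35  64 150 182 189 189 190 187 189 188]
```

```bash
python3 -m jog '[[0.035,-0.05,-0.5,0,0,-0.3],[0.035,-0.05,-0.9,0,0,-0.3],[0.035,-0.05,-1.2,0,0,-0.3],[0.035,-0.05,-1.35,0,0,-0.3],[0.035,-0.05,-1.4,0,0,-0.3],[0.035,-0.05,-1.42,0,0,-0.3],[0.035,-0.05,-1.42,0,0,-0.3]]'
```

```text
clock: 11.42
eef_pos: [0.4477, 0.1592, 0.2153]
orientation: [[-0.018, 1.0, -0.001], [1.0, 0.018, -0.001], [-0.001, -0.001, -1.0]]
wrist_force: [-0.7, -1.1, 3.9]
gripper_width: 0.0497
grip_force: 15.0
```

```bash
python3 -m jog '[[0,0,0,0,0,0],[0,0,0,0,0,0],[0,0,0,0,0,0]]'
```

```text
clock: 11.67
eef_pos: [0.4481, 0.1598, 0.2153]
orientation: [[-0.019, 1.0, 0.0], [1.0, 0.019, -0.001], [-0.001, 0.0, -1.0]]
wrist_force: [-1.2, -0.9, 5.6]
gripper_width: 0.0495
grip_force: 15.0
```

```bash
python3 -m jog '[[0,0,0.1,0,0,0.4],[-0.02,0.07,0.1,0,0,0.4],[-0.02,0.07,0.1,0,0,0.4],[-0.02,0.07,0.1,0,0,0.4],[-0.02,0.07,0.1,0,0,0.4]]'
```

```text
clock: 12.08
eef_pos: [0.4471, 0.1636, 0.2187]
orientation: [[-0.027, 1.0, 0.0], [1.0, 0.027, 0.0], [0.0, 0.0, -1.0]]
wrist_force: [0.4, 0.5, -0.4]
gripper_width: 0.0502
grip_force: 15.0
```

```bash
python3 -m jog '[[0,-0.025,-0.04,0,0,0],[0,-0.025,-0.08,0,0,0],[0,-0.025,-0.1,0,0,0],[0,-0.025,-0.1,0,0,0],[0,-0.025,-0.1,0,0,0]]'
```

```text
clock: 12.5
eef_pos: [0.4471, 0.1625, 0.2151]
orientation: [[-0.027, 1.0, 0.0], [1.0, 0.027, -0.0], [-0.0, 0.0, -1.0]]
wrist_force: [-2.1, -0.8, 5.1]
gripper_width: 0.0498
grip_force: 15.0
```

Resting with 5 N contact. Release, rise and check.

```bash
python3 -m jog '[[0,0,0,0,0,0],[0,0,0,0,0,0],[0,0,0,0,0,0],[0,0,0,0,0,0],[0,0,0.4,0,0,0],[0,0,1,0,0,0],[0,0,1.8,0,0,0],[0,0,2.7,0,0,0],[0,0,2.7,0,0,0],[0,0,2.7,0,0,0],[0,0,2.7,0,0,0]]' 0.8;  python3 - <<'E'
from h import *
s,R,c=cam("wrist");np.savez("w7.npz",im=s["pixels"],R=R,c=c)
im=s["pixels"];cv2.imwrite("pics/w7.png",cv2.resize(im[100:270,150:450],None,fx=2.5,fy=2.5)[:,:,::-1])
k=blob(im,(224,185),'b');print("nest",rect(ray(s,R,c,k,.006)))
h=cv2.cvtColor(im,cv2.COLOR_RGB2HSV);m=(h[...,2]<80).astype(np.uint8);b=np.zeros_like(m);b[120:245,226:286]=1
cv2.imwrite("pics/m.png",m*b*255)
ys,xs=np.where(cv2.morphologyEx(m*b,cv2.MORPH_OPEN,np.ones((3,3))));k=np.c_[xs,ys];print(k.min(0),k.max(0),"frame",rect(ray(s,R,c,k,.034)))
E
```

```text
clock: 13.42
eef_pos: [0.4467, 0.1625, 0.3223]
orientation: [[-0.027, 1.0, -0.0], [1.0, 0.027, -0.0], [-0.0, -0.0, -1.0]]
wrist_force: [0.0, -0.3, -0.8]
gripper_width: 0.0743
grip_force: 0.0
nest [445.4 160.7 -88.4 126.3  75.6]
[232 142] [282 239] frame [445.7 161.1 -88.6  99.5  48.8]
```

View pics/w7.png

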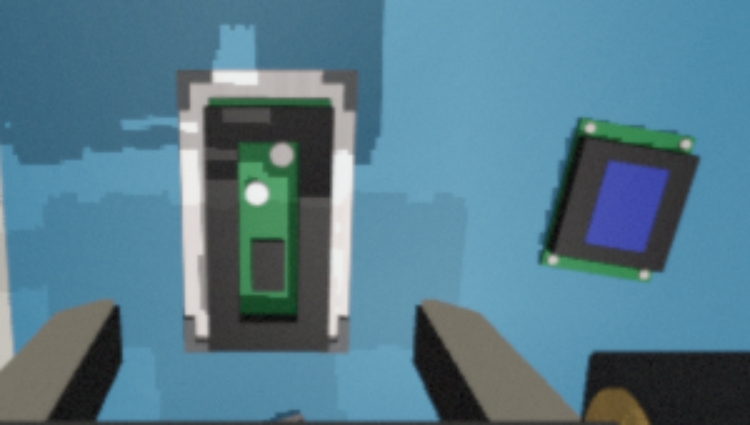

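The frame is at (445.7,161.1), over the board to within about 1.5 mm. Next is the long display.

```bash
python3 -m jog '[[3.95,-3.6,0,0,0,-14.5],[3.95,-3.6,0,0,0,-14.5],[3.95,-3.6,0,0,0,-14.5],[3.95,-3.6,0,0,0,-14.5],[3.95,-3.6,0,0,0,-14.5],[3.95,-3.6,0,0,0,-14.5],[3.95,-3.6,0,0,0,-14.5],[3.95,-3.6,0,0,0,-14.5],[3.95,-3.6,0,0,0,-14.5]]' 1;  python3 - <<'E'
from h import *
s,R,c=cam("wrist");np.savez("w8.npz",im=s["pixels"],R=R,c=c)
im=s["pixels"]
k=blob(im,(258,190),'b');r=rect(ray(s,R,c,k,.008));print(k.min(0),k.max(0),k.mean(0),r)
cv2.imwrite("pics/w8.png",im[:,:,::-1])
E
```

```text
clock: 14.22
eef_pos: [0.6038, 0.0196, 0.3215]
orientation: [[0.223, 0.975, -0.003], [0.975, -0.223, 0.001], [0.0, -0.003, -1.0]]
wrist_force: [0.3, 0.4, -0.8]
gripper_width: 0.0931
grip_force: 0.0
[0 0] [511 383] [279.3351 227.128 ] [588.3 -25.  -12.7 675.8 443.1]
```

View pics/w8.png

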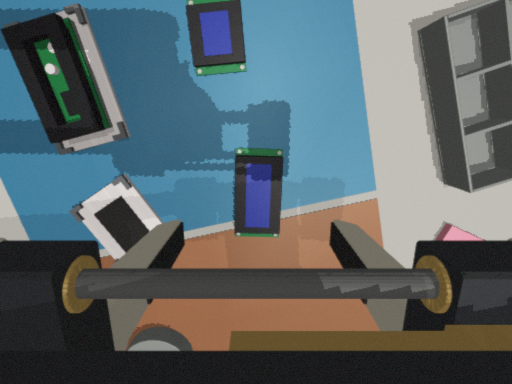

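The long display spans px (235–283, 148–237) and straddles the mat seam. Masking its own colours (bezel, green, screen).

Run:
```python
from h import *
f=np.load("w8.npz");im=f["im"];s=dict(fx=280.55,fy=280.55,cx=256.63,cy=192.44);R,c=f["R"],f["c"]
h=cv2.cvtColor(im,cv2.COLOR_RGB2HSV).astype(int);H,S,V=h[...,0],h[...,1],h[...,2]
m=((S<90)&(V<80))|((H>45)&(H<88)&(S>80))|((H>111)&(H<135)&(S>90)); m=m.astype(np.uint8);b=np.zeros_like(m);b[140:245,226:292]=1
m=cv2.morphologyEx(m*b,cv2.MORPH_OPEN,np.ones((3,3)));ys,xs=np.where(m);k=np.c_[xs,ys]
print(k.min(0),k.max(0),rect(ray(s,R,c,k,.008)))
```

```text
[235 148] [282 236] [601.1  10.3  75.4  99.   49.7]
```

```bash
python3 -m jog '[[-0.035,-0.21,-0.9,0,0,-1.7],[-0.035,-0.21,-1.8,0,0,-1.7],[-0.035,-0.21,-2.5,0,0,-1.7],[-0.035,-0.21,-3,0,0,-1.7],[-0.035,-0.21,-3.29,0,0,-1.7],[-0.035,-0.21,-3.29,0,0,-1.7],[-0.035,-0.21,-3.29,0,0,-1.7],[-0.035,-0.21,-3.29,0,0,-1.7]]'
```

```text
clock: 14.93
eef_pos: [0.6042, 0.0105, 0.1928]
orientation: [[0.252, 0.968, 0.003], [0.968, -0.252, -0.0], [0.0, 0.003, -1.0]]
wrist_force: [-0.4, -0.6, 0.7]
gripper_width: 0.093
grip_force: 0.0
```

```bash
python3 -m jog '[[-0.04,0,-0.08,0,0,0],[-0.04,0,-0.08,0,0,0],[-0.04,0,-0.08,0,0,0],[-0.04,0,-0.08,0,0,0],[-0.04,0,-0.08,0,0,0],[-0.04,0,-0.08,0,0,0],[-0.04,0,-0.08,0,0,0],[-0.04,0,-0.08,0,0,0],[-0.04,0,-0.08,0,0,0],[-0.04,0,-0.08,0,0,0],[-0.04,0,-0.08,0,0,0],[-0.04,0,-0.08,0,0,0]]' 0.3 25
```

```text
clock: 15.93
eef_pos: [0.6021, 0.0101, 0.188]
orientation: [[0.253, 0.968, 0.0], [0.968, -0.253, -0.0], [-0.0, 0.0, -1.0]]
wrist_force: [-0.3, -0.1, 0.8]
gripper_width: 0.0498
grip_force: 25.0
```

```bash
python3 -m jog '[[0,0,0.6,0,0,0],[0,0,1.5,0,0,0],[-0.6,0.6,2.3,0,0,3],[-3.87,3.8,2.3,0,0,16.1],[-3.87,3.8,2.3,0,0,16.1],[-3.87,3.8,2.3,0,0,16.1],[-3.87,3.8,2.3,0,0,16.1],[-3.87,3.8,2.3,0,0,16.1],[-3.87,3.8,2.3,0,0,16.1],[-3.87,3.8,2.3,0,0,16.1],[-3.87,3.8,2.3,0,0,16.1],[-3.87,3.8,2.3,0,0,16.1]]'; python3 -m jog '[[0,0,0,0,0,0],[0,0,0,0,0,0]]'
python3 - <<'E'
from h import *
z=readout.sense()["eef_pos"][2]
s,R,c=cam("wrist");np.savez("w9.npz",im=s["pixels"],R=R,c=c,z=z);im=s["pixels"]
h=cv2.cvtColor(im,cv2.COLOR_RGB2HSV).astype(int);H,S,V=h[...,0],h[...,1],h[...,2]
m=(H>50)&(H<85)&(S>80);m[:120]=0;m[:,:200]=0;m[:,310:]=0
for col in range(225,295,10): y=np.where(m[:,col])[0];print(col,y.min(),y.max())
print(ray(s,R,c,[[258,np.median([np.where(m[:,q])[0].min() for q in (235,255,275)])-.5],[256,np.median([np.where(m[:,q])[0].max() for q in (235,255,275)])+.5]],z-.188+.004)*1000)
cv2.imwrite("pics/w9.png",im[:,:,::-1])
E
```

```text
clock: 16.93
eef_pos: [0.4484, 0.1614, 0.28]
orientation: [[-0.024, 1.0, 0.001], [1.0, 0.024, -0.0], [-0.0, 0.001, -1.0]]
wrist_force: [0.2, -0.2, -0.4]
gripper_width: 0.0497
grip_force: 25.0
clock: 17.1
eef_pos: [0.4481, 0.1614, 0.2798]
orientation: [[-0.024, 1.0, -0.0], [1.0, 0.024, -0.0], [-0.0, -0.0, -1.0]]
wrist_force: [0.3, 1.1, 0.5]
gripper_width: 0.0496
grip_force: 25.0
225 155 168
235 142 302
245 142 302
255 142 302
265 142 302
275 142 302
285 155 303
[[446.5906 218.4326]
 [447.9362 110.6609]]
```

View pics/w9.png

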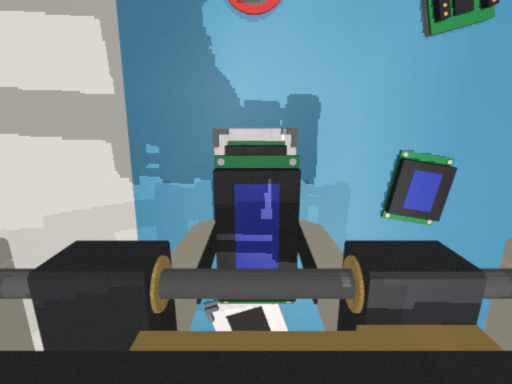

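Display held centred; far edge at row 154.5 and near edge at row 302.5, so its centre is at y≈160.8. I need +0.9 mm in y and -0.9 mm in x.

```bash
python3 -m jog '[[-0.022,0.022,-0.5,0,0,0],[-0.022,0.022,-0.9,0,0,0],[-0.022,0.022,-1.15,0,0,0],[-0.022,0.022,-1.25,0,0,0],[-0.022,0.022,-1.32,0,0,0],[-0.022,0.022,-1.32,0,0,0],[-0.022,0.022,-1.32,0,0,0]]'
```

```text
clock: 17.73
eef_pos: [0.4468, 0.1629, 0.2275]
orientation: [[-0.025, 1.0, 0.001], [1.0, 0.025, 0.0], [0.0, 0.001, -1.0]]
wrist_force: [-0.3, -0.2, -0.5]
gripper_width: 0.0495
grip_force: 25.0
```

```bash
python3 -m jog '[[0.005,-0.015,-0.05,0,0,0],[0.005,-0.015,-0.1,0,0,0],[0.005,-0.015,-0.12,0,0,0],[0.005,-0.015,-0.12,0,0,0]]'
```

```text
clock: 18.07
eef_pos: [0.4465, 0.1624, 0.2224]
orientation: [[-0.025, 1.0, 0.0], [1.0, 0.025, 0.0], [0.0, 0.0, -1.0]]
wrist_force: [-0.3, 0.0, -0.7]
gripper_width: 0.0498
grip_force: 25.0
```

```bash
python3 -m jog '[[0.01,0,-0.02,0,0,0],[0.01,0,-0.04,0,0,0],[0.01,0,-0.04,0,0,0],[0.01,0,-0.04,0,0,0]]'
```

```text
clock: 18.4
eef_pos: [0.4468, 0.1624, 0.2219]
orientation: [[-0.026, 1.0, 0.0], [1.0, 0.026, -0.0], [-0.0, 0.0, -1.0]]
wrist_force: [-4.4, -0.6, 12.6]
gripper_width: 0.0497
grip_force: 25.0
```

In contact. Back off slightly, release, rise, and check the stack before going on.

```bash
python3 -m jog '[[0,0,0.025,0,0,0],[0,0,0.025,0,0,0]]'; python3 -m jog '[[0,0,0,0,0,0],[0,0,0,0,0,0],[0,0,0,0,0,0],[0,0,0,0,0,0],[0,0,0.4,0,0,0],[0,0,1,0,0,0],[0,0,1.8,0,0,0],[0,0,2.6,0,0,0],[0,0,2.6,0,0,0],[0,0,2.6,0,0,0]]' 0.8;  python3 - <<'E'
from h import *
s,R,c=cam("wrist");np.savez("w10.npz",im=s["pixels"],R=R,c=c)
im=s["pixels"]
h=cv2.cvtColor(im,cv2.COLOR_RGB2HSV).astype(int);H,S,V=h[...,0],h[...,1],h[...,2]
m=((S<90)&(V<80))|((H>45)&(H<88)&(S>80))|((H>111)&(H<135)&(S>90)); m=m.astype(np.uint8)
b=np.zeros_like(m);b[135:250,229:285]=1;m=cv2.morphologyEx(m*b,cv2.MORPH_OPEN,np.ones((3,3)));ys,xs=np.where(m);k=np.c_[xs,ys]
print(k.min(0),k.max(0),"disp",rect(ray(s,R,c,k,.042)))
print("nest",rect(ray(s,R,c,blob(im,(224,185),'b'),.006)))
cv2.imwrite("pics/w10.png",cv2.resize(im[100:270,150:450],None,fx=2.5,fy=2.5)[:,:,::-1])
E
```

```text
clock: 18.57
eef_pos: [0.4471, 0.1625, 0.2221]
orientation: [[-0.025, 1.0, 0.001], [1.0, 0.025, 0.0], [0.0, 0.001, -1.0]]
wrist_force: [-0.1, -0.4, -0.4]
gripper_width: 0.05
grip_force: 25.0
clock: 19.4
eef_pos: [0.4476, 0.1625, 0.3275]
orientation: [[-0.025, 1.0, 0.005], [1.0, 0.025, 0.001], [0.0, 0.005, -1.0]]
wrist_force: [0.6, -0.4, -0.1]
gripper_width: 0.0744
grip_force: 0.0
[229 139] [280 238] disp [446.2 163.9 -88.6 100.1  49.6]
nest [445.4 160.2 -88.6 127.3  75.7]
```

View pics/w10.png

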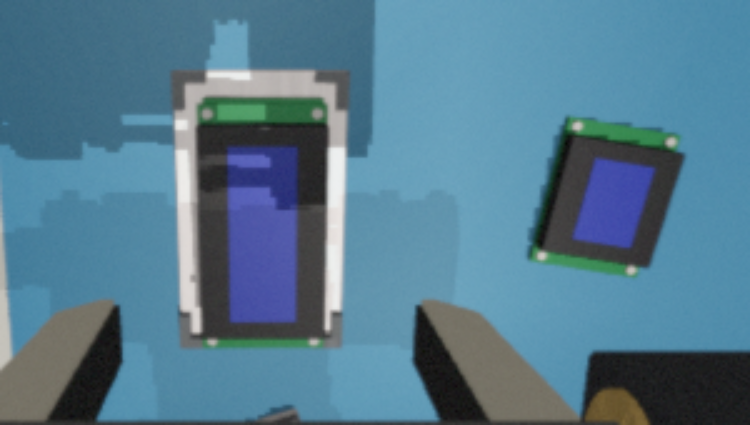

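The display lies flat on the stack, within about 2 mm. Now the short board.

```bash
python3 -m jog '[[3.8,4.4,0,0,0,15],[3.8,4.4,0,0,0,15],[3.8,4.4,0,0,0,15],[3.8,4.4,0,0,0,15],[3.8,4.4,0,0,0,15],[3.8,4.4,0,0,0,15],[3.8,4.4,0,0,0,15],[3.8,4.4,0,0,0,15],[3.8,4.4,0,0,0,15],[3.8,4.4,0,0,0,15]]' 1;  python3 - <<'E'
from h import *
s,R,c=cam("wrist");np.savez("w11.npz",im=s["pixels"],R=R,c=c)
im=s["pixels"]
k=blob(im,(258,190),'b');print(k.min(0),k.max(0),k.mean(0),rect(ray(s,R,c,k,.010)))
g=green(im,(200,120,310,250));print("green",g.min(0),g.max(0),rect(ray(s,R,c,g,.010)))
E
```

```text
clock: 20.28
eef_pos: [0.5982, 0.3374, 0.3247]
orientation: [[-0.283, 0.959, -0.002], [0.959, 0.283, -0.001], [-0.0, -0.003, -1.0]]
wrist_force: [-0.7, -1.1, -0.7]
gripper_width: 0.0931
grip_force: 0.0
[235 153] [283 214] [258.782 183.436] [598.4 338.7 -73.6  67.7  51.8]
green [235 154] [282 213] [598.3 338.7 -73.5  65.5  50.3]
```

```bash
python3 -m jog '[[0.03,0.03,-0.9,0,0,0],[0.03,0.03,-1.8,0,0,0],[0.03,0.03,-2.6,0,0,0],[0.03,0.03,-3.1,0,0,0],[0.03,0.03,-3.35,0,0,0],[0.03,0.03,-3.35,0,0,0],[0.03,0.03,-3.35,0,0,0],[0.03,0.03,-3.35,0,0,0]]'
```

```text
clock: 21.0
eef_pos: [0.601, 0.3396, 0.1941]
orientation: [[-0.283, 0.959, 0.003], [0.959, 0.283, 0.001], [0.0, 0.004, -1.0]]
wrist_force: [1.1, 0.7, -0.1]
gripper_width: 0.0927
grip_force: 0.0
```

```bash
python3 -m jog '[[-0.02,0,-0.11,0,0,0],[-0.02,0,-0.11,0,0,0],[-0.02,0,-0.11,0,0,0],[-0.02,0,-0.11,0,0,0],[-0.02,0,-0.11,0,0,0],[-0.02,0,-0.11,0,0,0],[-0.02,0,-0.11,0,0,0],[-0.02,0,-0.11,0,0,0],[-0.02,0,-0.11,0,0,0],[-0.02,0,-0.11,0,0,0],[-0.02,0,-0.11,0,0,0],[-0.02,0,-0.11,0,0,0]]' 0.3 25
```

```text
clock: 22.0
eef_pos: [0.5994, 0.3396, 0.1874]
orientation: [[-0.283, 0.959, 0.0], [0.959, 0.283, 0.0], [0.0, 0.0, -1.0]]
wrist_force: [1.0, 0.2, 0.3]
gripper_width: 0.0495
grip_force: 25.0
```

```bash
python3 -m jog '[[0,0,0.6,0,0,0],[0,0,1.5,0,0,0],[0,0,2.2,0,0,0],[-3.8,-8.25,2.2,0,0,3.2],[-3.8,-8.25,2.2,0,0,3.2],[-3.8,-8.25,2.2,0,0,3.2],[-3.8,-8.25,2.2,0,0,3.2],[-3.8,-8.25,2.2,0,0,3.2],[-3.8,-8.25,2.2,0,0,3.2],[-3.8,-8.25,2.2,0,0,3.2],[-3.8,-8.25,2.2,0,0,3.2],[-3.8,-8.25,2.2,0,0,3.2]]'; python3 -m jog '[[-0.02,-0.02,0,0,0,0],[-0.02,-0.02,0,0,0,0],[-0.02,-0.02,0,0,0,0]]'
python3 - <<'E'
from h import *
z=readout.sense()["eef_pos"][2]
s,R,c=cam("wrist");np.savez("w12.npz",im=s["pixels"],R=R,c=c,z=z);im=s["pixels"]
cv2.imwrite("pics/w12.png",im[:,:,::-1])
E
```

```text
clock: 23.0
eef_pos: [0.4456, 0.0076, 0.2753]
orientation: [[-0.336, 0.942, -0.001], [0.942, 0.336, -0.001], [-0.0, -0.001, -1.0]]
wrist_force: [0.9, 0.0, -0.3]
gripper_width: 0.0501
grip_force: 25.0
clock: 23.25
eef_pos: [0.4469, 0.0088, 0.2755]
orientation: [[-0.335, 0.942, 0.001], [0.942, 0.335, 0.0], [0.0, 0.001, -1.0]]
wrist_force: [0.5, 0.5, -1.5]
gripper_width: 0.05
grip_force: 25.0
```

View pics/w12.png

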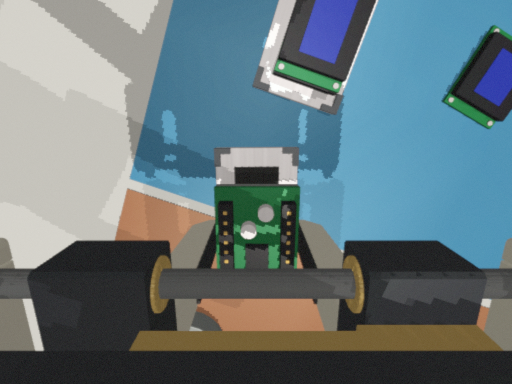

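The held board's far edge is at row ~185; the nest's far edge is at row ~148 and the inlay's at ~168. Comparing along the length and across.

Run:
```python
from h import *
f=np.load("w12.npz");im=f["im"];s=dict(fx=280.55,fy=280.55,cx=256.63,cy=192.44);R,c,z=f["R"],f["c"],f["z"]
h=cv2.cvtColor(im,cv2.COLOR_RGB2HSV).astype(int)
print("sat col258",h[140:190,258,1]); print("val",h[140:190,258,2])
t=np.array([.4469,.0088]);ax=np.array([-.335,.942]);ay=np.array([.942,.335])
def tl(px,zz): d=ray(s,R,c,px,zz)-t; return np.c_[d@ax,d@ay]*1000
print("nest rows147-149",tl([[258,147],[258,148],[258,149]],.006).round(1))
print("inlay row 167,168",tl([[258,167],[258,168]],.006).round(1))
print("board",tl([[258,184],[258,185],[214,195],[300,195]],z-.1774).round(1))
for r in (154,160,165,175): print(r,h[r,208:222,1],h[r,292:304,1])
print("nest sides",tl([[215,154],[298,154]],.011).round(1),tl([[216,172],[299,172]],.006).round(1))
```

```text
sat col258 [124 124 127 123 125 125 104   7  11  10  10   9  10  10  10  12  10  10
  10   9  10   8   9  10   9   9  11  25  20   0   8  20   7  10  23   9
  35   7  18  34  23   8  20  11   6  16 114 158 148 154]
val [148 150 148 149 147 147 145 140 189 199 198 199 198 197 198 199 198 199
 198 197 198 196 197 199 196 192 158  70  38  35  34  38  36  26  34  30
  29  36  29  30  34  33  39  47  81  80  76  89 107 106]
nest rows147-149 [[45.9  0.4]
 [45.   0.4]
 [44.1  0.4]]
inlay row 167,168 [[28.   0.4]
 [27.1  0.4]]
board [[ 33.7  -0.1]
 [ 33.1  -0.1]
 [ 27.1 -25.9]
 [ 27.1  24.4]]
154 [136 137 136 130 131 118  42  15   5   8   5   5   4   9] [  7   3   5   3   3   5  33 120 132 135 132 123]
160 [139 137 137 137 131 133  48  13  13   5   8   3   7  11] [ 10   0   5   5  11  13  57 125 133 121 118 120]
165 [137 139 140 144 137 138  81  24  15   9   6   5   9   8] [ 12   6   0   5   5  17  73 131 139 136 139 141]
175 [136 135 138 136 143 147 140  92   5  12  12  12   9  12] [  9   9   9  10   5  62 109 113 118 118 116 113]
nest sides [[ 40.3 -37.2]
 [ 40.3  35.3]] [[ 23.4 -37.6]
 [ 23.4  37.6]]
```

Board and nest are aligned within 1 mm. Descend.

```bash
python3 -m jog '[[0,0,-0.8,0,0,0],[0,0,-1.4,0,0,0],[0,0,-1.75,0,0,0],[0,0,-1.9,0,0,0],[0,0,-1.97,0,0,0],[0,0,-1.97,0,0,0],[0,0,-1.97,0,0,0]]'
```

```text
clock: 23.88
eef_pos: [0.4472, 0.0092, 0.1972]
orientation: [[-0.337, 0.941, 0.001], [0.941, 0.337, -0.0], [-0.001, 0.001, -1.0]]
wrist_force: [0.1, 0.3, -2.0]
gripper_width: 0.0498
grip_force: 25.0
```

```bash
python3 -m jog '[[0,-0.01,-0.04,0,0,0],[0,-0.01,-0.08,0,0,0],[0,-0.01,-0.09,0,0,0],[0,-0.01,-0.09,0,0,0]]'
```

```text
clock: 24.22
eef_pos: [0.4468, 0.0083, 0.1934]
orientation: [[-0.336, 0.942, 0.001], [0.942, 0.336, -0.0], [-0.001, 0.001, -1.0]]
wrist_force: [0.5, 0.6, 0.7]
gripper_width: 0.0496
grip_force: 25.0
```

```bash
python3 -m jog '[[0,0,-0.01,0,0,0],[0,0,-0.01,0,0,0],[0,0,-0.01,0,0,0],[0,0,-0.01,0,0,0],[0,0,0.5,0,0,0],[0,0,1.3,0,0,0],[0,0,2.2,0,0,0],[0,0,3.2,0,0,0],[0,0,3.2,0,0,0],[0,0,3.2,0,0,0]]' 0.8;  python3 - <<'E'
from h import *
s,R,c=cam("wrist");im=s["pixels"]
print("nest",rect(ray(s,R,c,blob(im,(224,180),'b'),.006)))
g=green(im,(200,130,310,245));print("board",g.min(0),g.max(0),rect(ray(s,R,c,g,.016)))
E
python3 -m jog '[[3.75,4.05,0,0,0,-27.5],[3.75,4.05,0,0,0,-27.5],[3.75,4.05,0,0,0,-27.5],[3.75,4.05,0,0,0,-27.5],[3.75,4.05,0,0,0,-27.5],[3.75,4.05,0,0,0,-27.5],[3.75,4.05,0,0,0,-27.5],[3.75,4.05,0,0,0,-27.5],[3.75,4.05,0,0,0,-27.5],[3.75,4.05,0,0,0,-27.5]]' 1;  python3 - <<'E'
from h import *
s,R,c=cam("wrist");im=s["pixels"]
k=blob(im,(258,190),'b');print(k.min(0),k.max(0),k.mean(0),rect(ray(s,R,c,k,.008)))
cv2.imwrite("pics/w13.png",im[:,:,::-1])
E
```

```text
clock: 25.05
eef_pos: [0.4473, 0.0083, 0.3231]
orientation: [[-0.336, 0.942, 0.006], [0.942, 0.336, -0.001], [-0.003, 0.005, -1.0]]
wrist_force: [0.5, 0.4, -0.3]
gripper_width: 0.0745
grip_force: 0.0
nest [466.4 -37.7  19.3 686.5 449.4]
board [232 156] [278 215] [445.7   7.7 -70.8  64.4  47.9]
clock: 25.93
eef_pos: [0.5956, 0.1694, 0.3198]
orientation: [[0.137, 0.991, -0.003], [0.991, -0.137, -0.001], [-0.001, -0.003, -1.0]]
wrist_force: [0.1, -0.1, 0.7]
gripper_width: 0.093
grip_force: 0.0
[236 152] [284 212] [259.5857 182.    ] [598.  172.1  82.1  65.7  50.2]
```

View pics/w13.png

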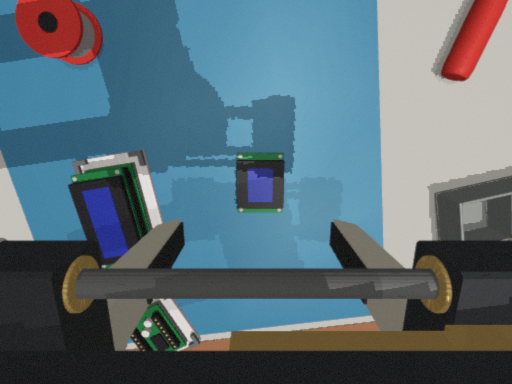

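The display is at px (260,182), clear of everything.

```bash
python3 -m jog '[[0.08,0.06,-0.9,0,0,0],[0.08,0.06,-1.8,0,0,0],[0.08,0.06,-2.5,0,0,0],[0.08,0.06,-3,0,0,0],[0.08,0.06,-3.28,0,0,0],[0.08,0.06,-3.28,0,0,0],[0.08,0.06,-3.28,0,0,0],[0.08,0.06,-3.28,0,0,0]]'
```

```text
clock: 26.65
eef_pos: [0.6002, 0.1724, 0.191]
orientation: [[0.137, 0.991, 0.002], [0.991, -0.137, 0.0], [0.0, 0.002, -1.0]]
wrist_force: [0.6, -1.5, 1.2]
gripper_width: 0.0935
grip_force: 0.0
```

```bash
python3 -m jog '[[-0.02,0,-0.05,0,0,0],[-0.02,0,-0.05,0,0,0],[-0.02,0,-0.05,0,0,0],[-0.02,0,-0.05,0,0,0],[-0.02,0,-0.05,0,0,0],[-0.02,0,-0.05,0,0,0],[-0.02,0,-0.05,0,0,0],[-0.02,0,-0.05,0,0,0],[-0.02,0,-0.05,0,0,0],[-0.02,0,-0.05,0,0,0],[-0.02,0,-0.05,0,0,0],[-0.02,0,-0.05,0,0,0]]' 0.3 25
```

```text
clock: 27.65
eef_pos: [0.599, 0.1728, 0.1878]
orientation: [[0.136, 0.991, 0.0], [0.991, -0.136, 0.0], [0.0, 0.0, -1.0]]
wrist_force: [0.1, 0.3, 0.6]
gripper_width: 0.0495
grip_force: 25.0
```

```bash
python3 -m jog '[[0,0,0.6,0,0,0],[0,0,1.5,0,0,0],[0,0,2.2,0,0,0],[-3.8,-4.1,2.2,0,0,27.5],[-3.8,-4.1,2.2,0,0,27.5],[-3.8,-4.1,2.2,0,0,27.5],[-3.8,-4.1,2.2,0,0,27.5],[-3.8,-4.1,2.2,0,0,27.5],[-3.8,-4.1,2.2,0,0,27.5],[-3.8,-4.1,2.2,0,0,27.5],[-3.8,-4.1,2.2,0,0,27.5],[-3.8,-4.1,2.2,0,0,27.5]]'; python3 -m jog '[[0,0,0,0,0,0],[0,0,0,0,0,0],[0,0,0,0,0,0]]'
python3 - <<'E'
from h import *
st=readout.sense();z=st["eef_pos"][2]
s,R,c=cam("wrist");np.savez("w14.npz",im=s["pixels"],R=R,c=c,z=z);im=s["pixels"]
h=cv2.cvtColor(im,cv2.COLOR_RGB2HSV).astype(int)
print(h[140:200,258,0]);print(h[140:200,258,1]);print(h[140:200,258,2])
t=st["eef_pos"][:2];ax=st["orientation"][:2,0];ay=st["orientation"][:2,1]
def tl(px,zz): d=ray(s,R,c,px,zz)-t; return np.c_[d@ax,d@ay]*1000
print("rows->nest x z6",[(r,tl([[258,r]],.006)[0,0].round(1)) for r in (146,148,150)],"board z16",[(r,tl([[258,r]],.016)[0,0].round(1)) for r in (160,164,168,172)],"disp",[(r,tl([[258,r]],z-.1838)[0,0].round(1)) for r in (180,184,188)])
E
```

```text
clock: 28.65
eef_pos: [0.4478, 0.009, 0.2761]
orientation: [[-0.336, 0.942, 0.002], [0.942, 0.336, 0.0], [-0.0, 0.001, -1.0]]
wrist_force: [-0.8, 1.1, -0.7]
gripper_width: 0.0495
grip_force: 25.0
clock: 28.9
eef_pos: [0.4476, 0.0095, 0.2756]
orientation: [[-0.338, 0.941, -0.0], [0.941, 0.338, 0.0], [0.0, -0.0, -1.0]]
wrist_force: [-0.2, -0.8, -1.2]
gripper_width: 0.0496
grip_force: 25.0
[100 100 100 101 100 100 100 102  15   9   9   9   9   9  11   8  11   9
  11   8   4   8   9  11  30  66  68  69  70  70  70  69  70  70  69  69
  68  68  60  24   9  11  13  15  62  68  70  70  69  70  70  69  70  69
  70  69  69  69  63 100]
[127 125 127 126 126 122 114  60   9   9   9   9   9   9  10  10  10   9
  10  10   9  10   9  11   8  72 145 147 148 149 151 146 148 160 152 144
 154 135  44  10  11  12  11  10  28 120 149 156 159 156 157 160 158 153
 154 160 157 147  85  27]
[151 149 149 152 150 150 147 140 175 200 203 201 201 201 201 201 201 201
 200 201 200 199 200 193 126  89 111 113 112 113 110 112 107  94  92  92
  91  91 111 131 160 166 168 161 119  83 108 108 106 108 107 107 108 105
 104 105 104  85  36  28]
rows->nest x z6 [(146, np.float64(46.8)), (148, np.float64(45.0)), (150, np.float64(43.2))] board z16 [(160, np.float64(35.8)), (164, np.float64(32.3)), (168, np.float64(28.8)), (172, np.float64(25.3))] disp [(180, np.float64(34.6)), (184, np.float64(32.2)), (188, np.float64(29.7))]
```

Along its length the display matches the board. It needs about 1 mm across.

```bash
python3 -m jog '[[-0.025,-0.008,-0.6,0,0,0],[-0.025,-0.008,-1.1,0,0,0],[-0.025,-0.008,-1.35,0,0,0],[-0.025,-0.008,-1.45,0,0,0],[-0.025,-0.008,-1.5,0,0,0],[-0.025,-0.008,-1.5,0,0,0],[-0.025,-0.008,-1.5,0,0,0]]'
```

```text
clock: 29.53
eef_pos: [0.4464, 0.0085, 0.2163]
orientation: [[-0.337, 0.942, 0.001], [0.942, 0.337, -0.0], [-0.001, 0.001, -1.0]]
wrist_force: [0.0, 0.9, -1.8]
gripper_width: 0.05
grip_force: 25.0
```

```bash
python3 -m jog '[[0.01,0.005,-0.04,0,0,0],[0.01,0.005,-0.08,0,0,0],[0.01,0.005,-0.1,0,0,0],[0.01,0.005,-0.1,0,0,0]]'
```

```text
clock: 29.87
eef_pos: [0.4464, 0.0087, 0.2118]
orientation: [[-0.336, 0.942, 0.0], [0.942, 0.336, -0.0], [-0.0, 0.0, -1.0]]
wrist_force: [-0.3, 0.5, -1.4]
gripper_width: 0.0496
grip_force: 25.0
```

```bash
python3 -m jog '[[0,0,-0.02,0,0,0],[0,0,-0.02,0,0,0]]'; python3 -m jog '[[0,0,0,0,0,0],[0,0,0,0,0,0],[0,0,0,0,0,0],[0,0,0,0,0,0],[0,0,0.4,0,0,0],[0,0,1,0,0,0],[0,0,1.8,0,0,0],[0,0,2.7,0,0,0],[0,-1,3.5,0,0,0],[0,-1.5,4,0,0,0],[0,-1.5,4,0,0,0],[0,-1.5,4,0,0,0]]' 0.8;  python3 - <<'E'
from h import *
s,R,c=cam("wrist");im=s["pixels"]
cv2.imwrite("pics/w15.png",im[:,:,::-1])
E
```

```text
clock: 30.03
eef_pos: [0.4464, 0.0087, 0.2117]
orientation: [[-0.336, 0.942, 0.0], [0.942, 0.336, -0.0], [-0.0, 0.0, -1.0]]
wrist_force: [-3.2, 1.0, 8.7]
gripper_width: 0.0496
grip_force: 25.0
clock: 31.03
eef_pos: [0.4467, -0.0523, 0.3721]
orientation: [[-0.334, 0.943, 0.003], [0.943, 0.334, -0.001], [-0.002, 0.003, -1.0]]
wrist_force: [0.2, 0.6, -0.7]
gripper_width: 0.0742
grip_force: 0.0
```

View pics/w15.png

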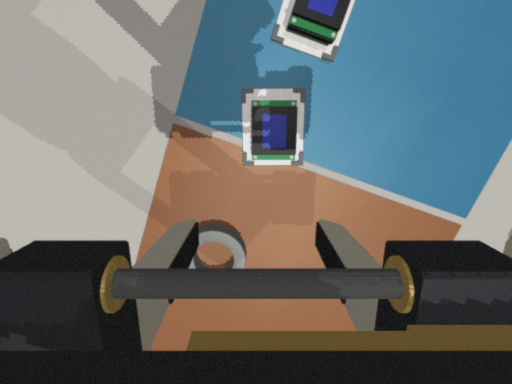

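The short display sits in the nest between all four lugs, at px (251–297, 99–161) in a nest at (242–305, 88–166). One numeric check of its centring, then hand in.

Run:
```python
from h import *
s,R,c=cam("wrist");im=s["pixels"]
h=cv2.cvtColor(im,cv2.COLOR_RGB2HSV).astype(int);H,S,V=h[...,0],h[...,1],h[...,2]
g=green(im,(244,92,303,165));print("display",g.min(0),g.max(0),rect(ray(s,R,c,g,.028)))
m=(S<60);b=np.zeros_like(m);b[80:172,235:312]=1;m=cv2.morphologyEx((m&b).astype(np.uint8),cv2.MORPH_OPEN,np.ones((3,3)))
ys,xs=np.where(m);print("nest",xs.min(),xs.max(),ys.min(),ys.max(),rect(ray(s,R,c,np.c_[xs,ys],.006)))
```

```text
display [254 103] [296 160] [445.9   7.2 -70.4  62.9  46.4]
nest 235 311 90 171 [446.6   6.7 -70.4  95.4  94.3]
```

```bash
python3 -c "
from plant import ticket
print(ticket.sign_off())"
```

```text
the job is handed in; nothing more can be done
None
```

I laid up both controllers in the order asked and handed the job in at about 31 s. By the wrist camera the layers sit within about 2 mm of each other and of their nests; my last numeric check on the short nest's outline failed, so its final centring rests on the earlier measurements and the last picture.

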